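Secure the relief stand's support pin with its spring cotter

ROBOT

A 7-joint arm with a two-finger parallel gripper is mounted at the origin on the work surface. World frame = base frame: x ahead of the robot, y to its left, z up, the work surface at z = 0. Lengths are in m, angles in rad, forces in N, time in s.
With the tool pointing down it reaches from about 0.425 to 0.825 m from the base axis. Payload 3.6 kg.
Tool frame: the origin (TCP) lies where the fingers leave the gripper's body, on its centre line; the fingertips stand 73 mm ahead of it and the grasp point (between the pads) lies 54 mm ahead of it; z points along the fingers, y is the line along which they close (so a half turn about z gives the same grasp; the last joint's range is limited). The gripper opens to 85 mm and grips with 20 to 120 N. Pads are 22 mm wide; open, the fingers measure 114 mm over their backs; the gripper's body (76 mm by 85 mm) begins 54 mm behind the grasp point. The pads swing forward as they close: fully open they stand 13 mm farther back than shut.
Start: joints at [1.292, 0.615, -0.013, 1.423, 0.008, 1.103, -0.04], TCP at [0.162, -0.629, 0.304] pointing down, gripper open.
Joint ranges: [-3.12, 3.12], [-0.3, 2.06], [-1.34, 1.32], [0.26, 2.42], [-1.36, 4.5], [0.01, 1.98], [-2.84, 2.84]. Speed limits (rad/s): [2.79, 2.79, 3.14, 3.14, 3.14, 3.14, 3.14].

INTERFACE

Orientations are given as a unit quaternion [x, y, z, w].
In Python, from station import arm, snapshot, camera_info, ticket gives the robot as it stands. Calls block until the motion is done:
- arm.movep(position, orientation): joint-space move of the TCP to a pose.
- arm.line_to(position, velocity=0.15, ori=None): straight line of the TCP; ori=None keeps the orientation; velocity is the mean speed in m/s.
- arm.move_j(angles): joint-space move.
- arm.move_gripper(opening, effort=None): opening from 0.0 (shut) to 1.0 (fully open); effort is the grip in N (None keeps the last); returns when the fingers have stopped.
- arm.pause(seconds).
- arm.ik(position, orientation): joint angles nearest the present ones, or None.
- snapshot(name): name is "side" or "top"; returns the picture (400x640x3 uint8, blue, green, red); there is no depth.
- camera_info(name): a dict with "fx", "fy", "cx", "cy" (pixels), "R" (3x3) and "t" (3): a world point X has camera coordinates R X + t. Camera axes: x right, y down, z forward; pixel columns grow to the right and rows downward; lengths in m; the calibration is good to about 2 mm. A picture is of the moment at which its call begins. camera_info takes no time and is no camera call.
A pose or a line that the arm cannot do raises arm.MotionError and nothing moves.
- ticket.finish_job(): hands the job in; it is judged then, once.
Readings, each from a call of its own:
- arm.read_time(): time.
- arm.read_joint_positions(): joint angles.
- arm.read_dq(): joint speeds.
- arm.read_effort(): joint torques, N m.
- arm.read_tool_pos(): TCP position.
- arm.read_eef_rot(): TCP orientation.
- arm.read_ft_force(): force on the tool from outside, world axes, zero at the start.
- arm.read_wrist_torque(): the same for the moment, N m.
- arm.read_opening(): opening from 0.0 (shut) to 1.0 (fully open).
- arm.read_finger_force(): force on a finger pad.
Only numpy, scipy, OpenCV 4.12 (cv2) and the standard library are available. Lean on these libraries where they do the work, as an engineer would, in place of code of your own. Each camera call takes 0.05 s, during which the arm holds its last target. There are 200 camera calls.

TASK

Push the stand's support pin fully home into its bracket, then take the spring cotter from the wooden block and push its straight leg down through the pin's cross hole until the bow snaps over the pin and the cotter is fully home; let go. Feel your way and force neither the pin nor the cotter (keep your push below 15 N), and leave the stone relief and the other things on the table alone.

Things in the scene. Friction and masses are not known exactly. Their poses are not given: they have to be found in the camera images.
- stand: Grey steel stand fixed to the table. Origin under the centre of its 100 x 120 x 10 mm base, z up, y along the support pin. Two upright cheeks (44 mm in x, 12 mm thick, outer faces at y = -26 and 26 mm, tops 98 mm high) carry the round horizontal steel pin: 26 mm diameter, axis 80 mm above the table at x = 0. Its head (38 mm diameter, 10 mm thick) is on the +y side; its plain end comes out at -y.
- hole_home (a point): Fixed point of the stand, axes as the stand's: centre of the pin's 7.8 mm cross hole once the pin is home, 17 mm beyond the -y cheek, 80 mm high. The pin ends 16 mm further out. The pin turns about its axis and starts up to 0.6 rad turned, unmeasured, so the hole's top mouth (13 mm up) may lie up to 7 mm to the stand's +x or -x. A leg's tip in it turns the pin (2.5 N at its surface).
- head_home (a point): Fixed point of the stand, axes as the stand's: centre of the outer face of the pin's head once the pin is home (80 mm high, 10 mm outside the +y cheek). Until then the head stands further out along the stand's +y.
- pin (a joint): How far the pin has been pushed, in m, along the stand's -y: 0 is 26 mm out, 0.026 is home (head against the +y cheek, a hard stop). It starts 12 to 24 mm out, its cross hole inside or too close to the -y cheek. Sliding friction about 2.5 N.
- relief: White carved stone panel, 160 x 220 x 26 mm, carried by the stand on its +x side, sloping gently down towards +x; highest (about 95 mm) at its near edge, 85 mm from the pin's axis. Origin under its centre. Do not touch.
- block: Wooden peg block, 60 x 60 x 36 mm high, fixed to the table; origin under its centre. A 7.8 mm square hole in the middle of its top, 28 mm deep, holds the spring cotter's leg.
- clip: Spring cotter (R-shaped clip) of 6 mm steel wire, 120 mm long, 80 g, standing loosely upright in the block. z runs from the leg's tip up to the loop; the wire lies in its x-z plane; the bow is on its +x side. Origin on the leg's axis, 63 mm above the table at the start. To fit, hold its flat square to the pin (its x along the stand's +x or -x, either will do) and press down 5 to 10 N.
- clip_bow (a joint): Opening of the cotter's sprung bow, rad: 0 relaxed or snapped home, about 0.15 as its waist is forced over the pin's side. The bow leaves the leg 23 mm above the origin, bulges round the pin, has a waist (wire axis x = 11, z = -12 mm) and flares to its end (x = 18, z = -22 mm). Then the loop's foot stops on the pin, about 2 mm on.
- clip_grip (a point): Where to grip the cotter: between the straight parallel sides of its loop, 42 mm above its origin. The loop is 26 mm wide outside (clip x, along which the fingers close), 6 mm thick (y), straight from 28 to 54 mm, top 64.5 mm above the origin.
- clip_tip (a point): End of the cotter's straight leg (6 mm diameter, blunt with a small chamfer), 55 mm below its origin.
- clip_seat (a point): The cotter's origin: the point of its leg that meets hole_home when the cotter is home.
- jar: Amber glass jar with steel cap, 60 mm diameter, 85 mm high, origin under its centre. Bystander: leave it where it is.
- brush: Brush lying on the table. Bystander: leave it where it is.
- spare_pin: Thinner spare headed steel pin lying loose, 20 mm diameter, 84 mm long, head 30 mm. Bystander: leave it where it is.
- mallet: Hammer lying on the table. Bystander: leave it where it is.
- cup: White ceramic cup, 72 mm diameter, 85 mm high. Bystander: leave it where it is.
- sample: Small stone sample slab, 70 x 50 x 22 mm. Bystander: leave it where it is.
- weight: Brass weight with a knob, 44 mm diameter, 52 mm high. Bystander: leave it where it is.

How it is judged:
By the outcome, as a careful person would: the job done as asked, in the order asked, and still so for the second after the job is handed in, with the robot touching nothing.
It also fails if it takes over 69 s, if anything falls off the work surface, if the arm or the gripper's body presses on something with over 40 N, if the wrist force passes 120 N, or if a joint passes its speed limit or range.

## Working session

There is one attempt and no reset: what is moved stays moved. The work goes in short steps, each a Python script; the robot and the scene stay as the last script left them, time stands still between calls to the robot, and variables do not carry over. Pictures are saved under pics/ and viewed, at most 10 in all, crops included, and the job is handed in when it is done.

```bash
ls; mkdir -p pics; python3 - <<'E'
from station import arm,snapshot,camera_info
import cv2,numpy as np
for n in("side","top"):
    im=snapshot(n);cv2.imwrite(f"pics/{n}0.png",im);c=camera_info(n);R=np.array(c["R"]);print(n,c["fx"],c["cx"],c["cy"],(-R.T@np.array(c["t"])).round(3),R.round(3).tolist())
print(arm.read_time(),arm.read_eef_rot(),arm.read_ft_force())
E
```

```text
pics
side 408.8618095505934 325.77248249155673 203.8813387078289 [0.444 0.784 0.69 ] [[-0.985, -0.17, -0.001], [-0.102, 0.594, -0.798], [0.136, -0.786, -0.603]]
top 448.4874327714524 319.7743580990036 200.06999540929897 [ 0.452 -0.026  1.461] [[-0.027, -1.0, -0.001], [-0.997, 0.027, -0.076], [0.076, -0.001, -0.997]]
0.1 [ 9.92082907e-01  1.25579179e-01 -1.55728694e-04 -1.16274890e-03] [ 0.046071   -0.39456205  0.46439601]
```

View pics/side0.png

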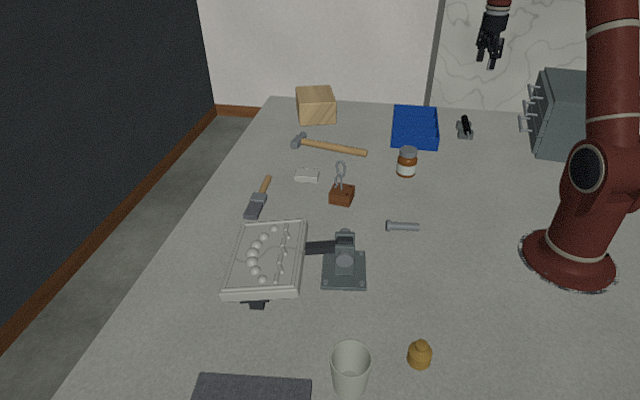

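View pics/top0.png

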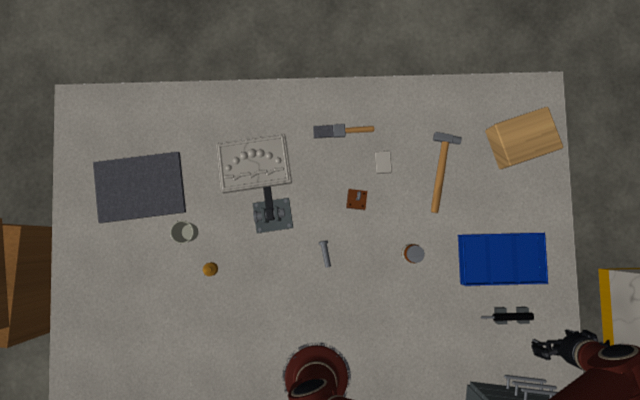

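The side view shows the stand at (344,270), block and clip at (341,185) and relief at (265,260). In the top view the stand is at (272,214), the block at (357,199) and the relief at (254,163). I'll enlarge the stand and block in both views.

```bash
python3 - <<'E'
import cv2,numpy as np
a=cv2.imread("pics/top0.png")[180:245,240:380];a=cv2.resize(a,None,fx=5.7,fy=5.7,interpolation=cv2.INTER_CUBIC);print(a.shape)
cv2.imwrite("pics/topc.png",a)
a=cv2.imread("pics/side0.png")[150:300,295:375];b=cv2.resize(a,None,fx=4,fy=4,interpolation=cv2.INTER_CUBIC)
cv2.imwrite("pics/sidec.png",b)
E
```

```text
(370, 798, 3)
```

View pics/topc.png

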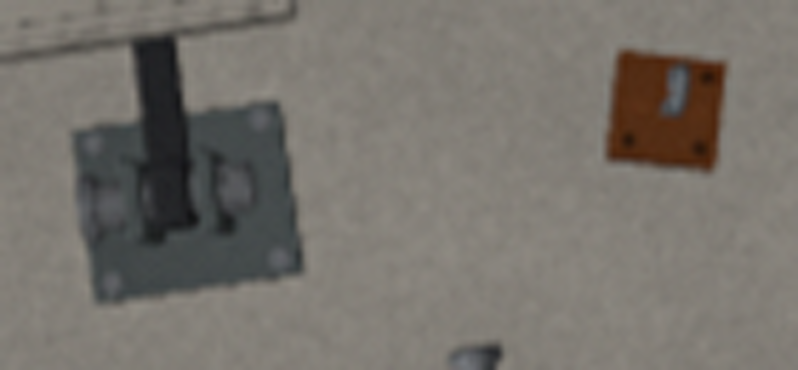

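View pics/sidec.png

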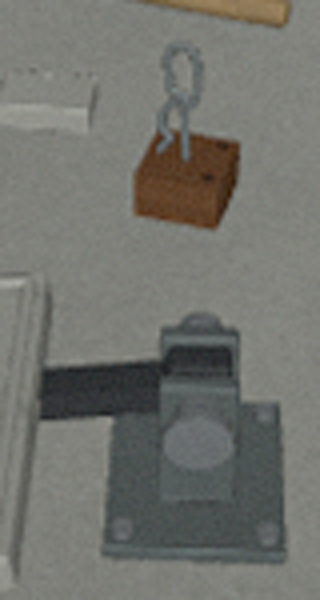

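The top crop shows base corners at about (72,131), (278,101), (303,271) and (97,303), the pin running left to right with its head on the left, and the clip at (665,110)–(685,70). In the side crop the loop top is at (183,45), the leg enters the block at (185,158), the bow end is at (160,150) and the head disc centre is at (198,442). The bow points to world +x.

```bash
cat > h.py <<'E'
import numpy as np,cv2
from station import arm,snapshot,camera_info,ticket
from scipy.spatial.transform import Rotation as Ro
C={n:{k:np.array(v) for k,v in camera_info(n).items() if k in("fx","fy","cx","cy","R","t")} for n in("side","top")}
def ray(n,p):
    c=C[n];d=c["R"].T@np.array([(p[0]-c["cx"])/c["fx"],(p[1]-c["cy"])/c["fy"],1]);return -c["R"].T@c["t"],d/np.linalg.norm(d)
def plane(n,p,z):
    o,d=ray(n,p);return o+d*(z-o[2])/d[2]
def tri(ps,pt):
    (a,u),(b,v)=ray("side",ps),ray("top",pt)
    s=np.linalg.lstsq(np.c_[u,-v],b-a,rcond=None)[0];P,Q=a+u*s[0],b+v*s[1];return (P+Q)/2,np.linalg.norm(P-Q)
def proj(n,X):
    c=C[n];q=c["R"]@np.asarray(X)+c["t"];return np.array([c["fx"]*q[0]/q[2]+c["cx"],c["fy"]*q[1]/q[2]+c["cy"]])
def quat(yaw): # tool down, tool y axis (closing) along world angle yaw
    y=np.array([np.cos(yaw),np.sin(yaw),0]);z=np.array([0,0,-1.]);return Ro.from_matrix(np.c_[np.cross(y,z),y,z]).as_quat()
E
python3 - <<'E'
from h import *
tc=lambda x,y:((x+.5)/5.7+240-.5,(y+.5)/5.7+180-.5)
sc=lambda x,y:((x+.5)/4+295-.5,(y+.5)/4+150-.5)
q=[plane("top",tc(*p),.01)[:2] for p in((72,131),(278,101),(303,271),(97,303))]
print("top base",np.mean(q,0).round(4),[np.linalg.norm(q[i]-q[i-1]).round(3) for i in range(4)],[np.degrees(np.arctan2(*(q[i]-q[j])[::-1])).round(1) for i,j in((0,1),(3,2),(1,2),(0,3))])
bt=[plane("top",tc(*p),.014)[:2] for p in((93,143),(260,119),(280,259),(112,283))]
print("top bolts",np.mean(bt,0).round(4))
# side: base visible corners: bottom-left, bottom-right, top-right (front edge top)
q=[plane("side",sc(*p),.01)[:2] for p in((101,551),(286,549),(279,403))]
print("side base",((q[0]+q[2])/2).round(4),np.linalg.norm(q[0]-q[1]).round(3),np.linalg.norm(q[1]-q[2]).round(3),np.degrees(np.arctan2(*(q[0]-q[1])[::-1])).round(1))
# block
im=cv2.imread("pics/top0.png");hsv=cv2.cvtColor(im,cv2.COLOR_BGR2HSV)
m=((hsv[...,0]<14)&(hsv[...,1]>110)).astype("uint8");m[:, :335]=0;m[:,380:]=0;m[:180]=0;m[220:]=0
m=cv2.morphologyEx(m,cv2.MORPH_CLOSE,np.ones((5,5)))
cn=max(cv2.findContours(m,0,1)[0],key=cv2.contourArea);r=cv2.minAreaRect(cn);print("block rect",r,plane("top",r[0],.036).round(4))
w=[plane("top",p,.036)[:2] for p in cv2.boxPoints(r)];print([np.degrees(np.arctan2(*(w[1]-w[0])[::-1])).round(1)])
bt4=[plane("top",tc(*p),.036)[:2] for p in((620,50),(727,62),(714,171),(607,158))];print("blk crop",np.mean(bt4,0).round(4),[np.linalg.norm(bt4[i]-bt4[i-1]).round(3) for i in range(4)])
for s in((185,158),):print("leg entry side",plane("side",sc(*s),.036).round(4))
bs=[plane("side",sc(*p),.036)[:2] for p in((158,130),(240,148),(218,187),(135,171))];print("blk side",np.mean(bs,0).round(4),[np.linalg.norm(bs[i]-bs[i-1]).round(3) for i in range(4)])
print("loop top",plane("side",sc(183,42),.1275).round(4),plane("top",tc(678,68),.1275).round(4))
print("bow end side",plane("side",sc(160,150),.041).round(4))
print("head", tri(sc(198,442),tc(98,206)), plane("side",sc(198,442),.08).round(4))
E
```

```text
top base [0.5181 0.1268] [np.float64(0.099), np.float64(0.118), np.float64(0.098), np.float64(0.118)] [np.float64(96.8), np.float64(97.3), np.float64(7.1), np.float64(7.4)]
top bolts [0.5181 0.1271]
side base [0.5161 0.1304] 0.101 0.114 10.6
block rect ((356.5077209472656, 198.93846130371094), (18.85327911376953, 18.357139587402344), 7.125016689300537) [ 0.5606 -0.1446  0.036 ]
[np.float64(-8.9)]
blk crop [ 0.5607 -0.145 ] [np.float64(0.061), np.float64(0.06), np.float64(0.062), np.float64(0.06)]
leg entry side [ 0.5609 -0.1425  0.036 ]
blk side [ 0.559  -0.1421] [np.float64(0.053), np.float64(0.062), np.float64(0.05), np.float64(0.059)]
loop top [ 0.5646 -0.1456  0.1275] [ 0.5757 -0.1438  0.1275]
bow end side [ 0.5785 -0.1421  0.041 ]
head (array([0.5122124 , 0.16868462, 0.07357082]), np.float64(0.0033068097958798394)) [0.5099 0.1751 0.08  ]
```

Stand and block agree across both views: stand (0.518, 0.128) with yaw 7.2°, clip leg (0.5605, -0.1445). I'll zoom in on the clip to get its yaw.

```bash
python3 - <<'E'
import cv2,numpy as np
a=cv2.imread("pics/top0.png")[184:214,342:372];b=cv2.imread("pics/side0.png")[155:205,325:360]
A=cv2.resize(a,None,fx=12,fy=12,interpolation=cv2.INTER_CUBIC);B=cv2.resize(b,None,fx=12,fy=12,interpolation=cv2.INTER_CUBIC)
A=cv2.copyMakeBorder(A,0,B.shape[0]-A.shape[0],0,0,cv2.BORDER_CONSTANT)
cv2.imwrite("pics/clip.png",np.clip(np.hstack([A,B])*1.4,0,255).astype("uint8"))
E
```

```text
(no output)
```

View pics/clip.png

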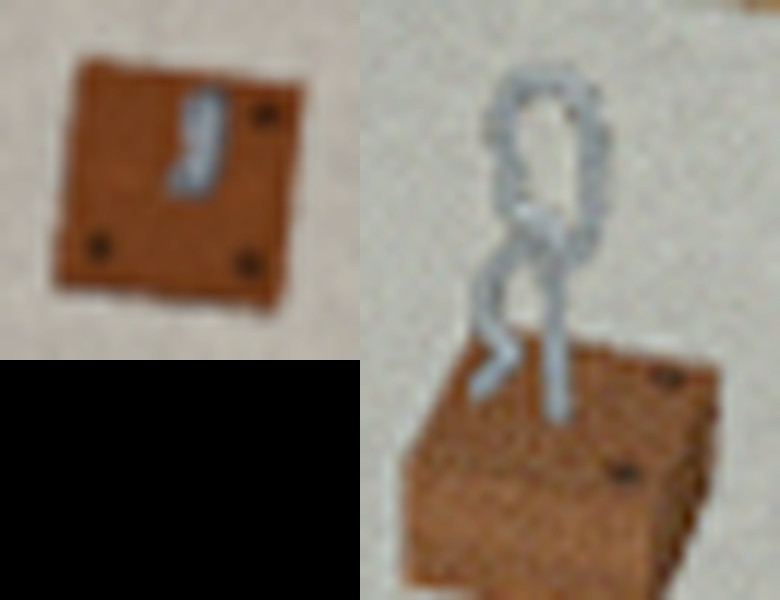

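The top view gives the loop bar from (203,170) to (208,88), and the side view shows the bow left of the leg. Clip yaw is therefore about -2°. Next I push the pin.

```bash
cat >> h.py <<'E'
YS=np.radians(7.2);S=np.array([.5178,.1275]);ex=np.array([np.cos(YS),np.sin(YS)]);ey=np.array([-ex[1],ex[0]])
def st(x,y,z):return [*(S+x*ex+y*ey),z]
def loc(p):d=np.asarray(p)[:2]-S;return np.array([d@ex,d@ey,p[2]])
E
python3 - <<'E'
from h import *
arm.move_gripper(0.0,40)
arm.movep(st(0,.09,.24),quat(YS)); print(arm.read_time())
arm.line_to(st(0,.09,.139),.15)
arm.pause(.2);f0=np.array(arm.read_ft_force());print(arm.read_time(),f0,loc(arm.read_tool_pos()),arm.read_opening())
y=.09;con=0;E3=np.r_[ey,0];log=[]
while y>.036:
    step=.003 if y>.056 else .001
    y-=step;arm.line_to(st(0,y,.139),.04)
    f=(np.array(arm.read_ft_force())-f0)@E3
    log.append((round(y,4),round(float(f),1),round(float(loc(arm.read_tool_pos())[1]),4),round(float(arm.read_time()),2)))
    if f>7:break
print(*log,sep="\n")
E
```

```text
4.0667
5.0917 [-0.68002748 -0.80215303 -0.51236691] [0.00049103 0.09022855 0.13998604] -0.001699703148940208
(0.087, 1.0, 0.0865, 5.34)
(0.084, 0.3, 0.0836, 5.59)
(0.081, 0.8, 0.0807, 5.84)
(0.078, 0.6, 0.0777, 6.09)
(0.075, 1.0, 0.0747, 6.34)
(0.072, 1.0, 0.0717, 6.59)
(0.069, 0.2, 0.0687, 6.84)
(0.066, 0.8, 0.0657, 7.09)
(0.063, -0.2, 0.0627, 7.34)
(0.06, 2.4, 0.0604, 7.59)
(0.057, 3.2, 0.0572, 7.84)
(0.054, 1.7, 0.0537, 8.09)
(0.053, 1.9, 0.0529, 8.34)
(0.052, 3.2, 0.052, 8.59)
(0.051, 2.4, 0.0509, 8.84)
(0.05, 2.5, 0.0499, 9.09)
(0.049, 2.3, 0.0489, 9.34)
(0.048, 3.2, 0.0479, 9.59)
(0.047, 4.9, 0.0478, 9.84)
(0.046, 8.0, 0.0477, 10.09)
```

```bash
python3 - <<'E'
from h import *
arm.line_to(st(0,.056,.139),.1)
arm.line_to(st(0,.075,.24),.2)
yc=np.radians(-2);G=[.5608,-.1440]
arm.movep([*G,.25],quat(yc))
arm.move_gripper(.62,40)
T,Sd=snapshot("top"),snapshot("side")
cv2.imwrite("pics/top1.png",T);cv2.imwrite("pics/side1.png",Sd)
print(arm.read_time(),arm.read_tool_pos(),arm.read_opening())
a=cv2.resize(T[196:228,252:300],None,fx=12,fy=12,interpolation=cv2.INTER_CUBIC)
b=cv2.resize(Sd[222:254,325:368],None,fx=12,fy=12,interpolation=cv2.INTER_CUBIC)
b=cv2.copyMakeBorder(b,0,0,0,a.shape[1]-b.shape[1],cv2.BORDER_CONSTANT)
cv2.imwrite("pics/pin1.png",np.clip(np.vstack([a[:290],b[:300]])*1.5,0,255).astype("uint8"))
H=loc([0,0,.093]);
for x in(-.007,0,.007):print(proj("top",st(x,-.0425,.093)),proj("side",st(x,-.0425,.093)))
E
```

```text
12.975 [ 0.56080467 -0.14403016  0.24999769] 0.6228026066120086
[283.48597081 213.97502699] [346.9046485  227.36270117]
[283.15251261 211.71093501] [343.79190563 227.27359376]
[282.81931056 209.44858221] [340.6808732  227.18453531]
```

View pics/pin1.png

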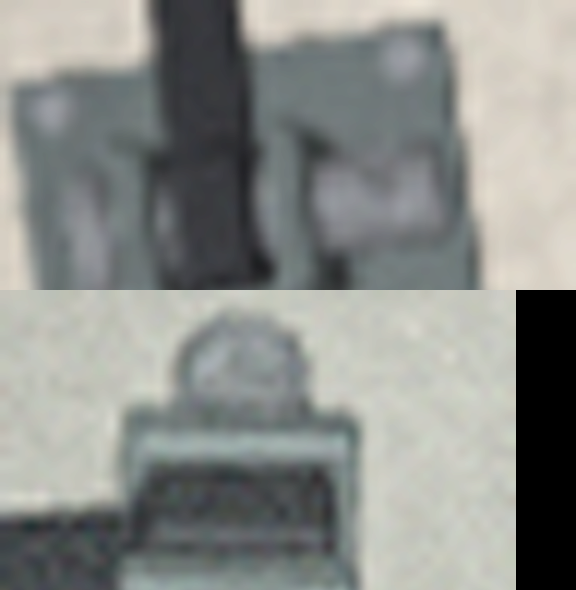

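The hole shows as a dark spot at (378,170) in the top crop, i.e. pixel (283.0, 209.7). That puts the mouth at stand x ≈ +6 mm, with y as expected. Now the grasp.

```bash
python3 - <<'E'
from h import *
G=[.5608,-.1440]
arm.line_to([*G,.155],.12)
arm.move_gripper(0.0,60)
print(arm.read_time(),arm.read_opening(),arm.read_finger_force(),arm.read_ft_force())
arm.line_to([*G,.165],.06);print(arm.read_ft_force(),arm.read_opening())
arm.line_to([*G,.265],.15)
q=quat(YS);arm.movep(st(.006,-.0425,.265),q);arm.pause(.2)
T,Sd=snapshot("top"),snapshot("side")
cv2.imwrite("pics/top2.png",T);cv2.imwrite("pics/side2.png",Sd)
print(arm.read_time(),loc(arm.read_tool_pos()),arm.read_opening(),arm.read_finger_force(),arm.read_ft_force())
for nm,z in(("tip",.265-.054-.042-.055+.004),("grip",.215)):print(nm,proj("side",st(.006,-.0425,z)),proj("top",st(.006,-.0425,z)))
b=cv2.resize(Sd[145:245,310:380],None,fx=6,fy=6,interpolation=cv2.INTER_CUBIC)
cv2.imwrite("pics/held.png",np.clip(b*1.4,0,255).astype("uint8"))
E
```

```text
14.2833 0.28080905839430953 58.550678081810474 [-0.46888555 -0.28691495  3.28290969]
[ 0.42246991 -0.26204398 -1.17108196] 0.2828794329763024
16.6417 [ 0.0062386  -0.04389006  0.26479282] 0.2846367938010663 59.13544077426195 [ 0.58422158  0.0136436  -0.71339959]
tip [341.37424975 218.57779093] [282.17470099 209.31875009]
grip [342.42446965 182.23005019] [279.22733609 207.39021978]
```

View pics/held.png

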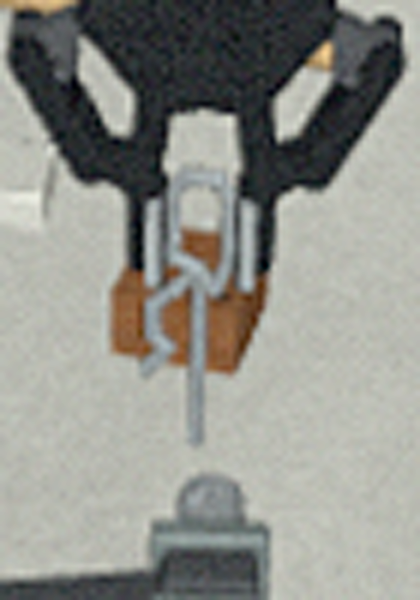

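The clip is held upright, with the leg tip at (196,443) in the crop. That is about 6 mm to +x of the pin axis at (212,500) and over the mouth. I'll feel down from here.

```bash
cat >> h.py <<'E'
def F(f0,n=3):return np.mean([arm.read_ft_force() for _ in range(n)],0)-f0
def floc(f):return np.round([f[:2]@ex,f[:2]@ey,f[2]],1)
def down(x,y,z,zmin,f0,step=.001,lim=3.,log=True):
    while z>zmin:
        z-=step;arm.line_to(st(x,y,z),.03);f=F(f0)
        if f[2]>lim:break
    if log:print("down",round(z,4),loc(arm.read_tool_pos()).round(4),floc(f),round(arm.read_time(),2))
    return z
E
python3 - <<'E'
from h import *
x,y=.006,-.0423
arm.line_to(st(x,y,.246),.1);arm.pause(.3)
f0=F(0,8);print(f0,loc(arm.read_tool_pos()),arm.read_time())
np.save("f0.npy",f0)
z=down(x,y,.246,.225,f0)
E
```

```text
[-0.08528179 -0.75117351 -1.01422438] [ 0.00620134 -0.04217768  0.24641054] 17.2833
down 0.23 [ 0.0063 -0.0422  0.2302] [-1.8  0.6  4.3] 21.28
```

```bash
python3 - <<'E'
from h import *
f0=np.load("f0.npy");x,y,z=.0063,-.0423,.230
for i in range(7):
    x-=.001
    arm.line_to(st(x,y,z),.03);f=F(f0)
    print("x",round(x,4),loc(arm.read_tool_pos()).round(4),floc(f),round(arm.read_time(),2))
    if np.linalg.norm(f)>8:break
    if f[2]<1.5 and i>1: z=down(x,y,z,z-.002,f0,lim=3)
E
```

```text
x 0.0053 [ 0.0059 -0.0423  0.2303] [-0.2  1.2  4.7] 21.53
x 0.0043 [ 0.0052 -0.0423  0.2303] [2.8 0.6 1.9] 21.78
x 0.0033 [ 0.0045 -0.0423  0.2304] [4.1 0.7 2.3] 22.03
x 0.0023 [ 0.0031 -0.0422  0.2305] [6.2 0.3 3.7] 22.28
x 0.0013 [ 0.0009 -0.0422  0.2299] [3.5 0.9 2.8] 22.53
x 0.0003 [-0.0005 -0.0423  0.2296] [2.1 0.9 2.1] 22.78
x -0.0007 [-0.0012 -0.0423  0.2296] [ 2.9  1.6 -0.8] 23.03
down 0.228 [-0.001  -0.0424  0.2277] [3.1 0.6 0.4] 23.53
```

```bash
python3 - <<'E'
from h import *
f0=np.load("f0.npy");x,y,z=-.0002,-.0423,.228
n=0
while z>.195:
    z-=.002;arm.line_to(st(x,y,z),.03);f=F(f0);n+=1;l=floc(f)
    if n%3==0 or l[2]>2.5:print(round(z,4),round(x,4),loc(arm.read_tool_pos()).round(4),l,round(arm.read_time(),2))
    x+=np.clip(l[0]*.0002,-.0006,.0006);y+=np.clip(l[1]*.0002,-.0004,.0004) if abs(l[1])>1.5 else 0
    if l[2]>5:break
E
```

```text
0.222 0.0004 [-0.     -0.0424  0.2217] [0.1 1.1 0.1] 24.28
0.216 0.0005 [ 0.0004 -0.0423  0.2158] [0.2 0.7 0.1] 25.03
0.21 0.0005 [ 0.0004 -0.0423  0.2098] [-0.2  0.7 -0.3] 25.78
0.204 0.0002 [ 0.0003 -0.0423  0.2039] [-0.6  0.6  0.2] 26.53
0.198 0.0002 [ 0.0002 -0.0423  0.1979] [0.1 0.9 0.3] 27.28
```

```bash
python3 - <<'E'
from h import *
f0=np.load("f0.npy");x,y,z=.0002,-.0423,.1960
while z>.168:
    z-=.001 if z>.187 else .0007
    arm.line_to(st(x,y,z),.03);f=F(f0,2);l=floc(f)
    if l[2]>1.5 or z<.178:print(round(z,4),loc(arm.read_tool_pos()).round(4),l,round(arm.read_time(),2),round(arm.read_opening(),3))
    if l[2]>10.5 or (z<.176 and l[2]>6):break
E
```

```text
0.194 [ 0.0003 -0.0422  0.1941] [-0.7  0.5  2.3] 28.28 0.283
0.193 [ 0.0003 -0.0422  0.1932] [-0.4  1.2  3.5] 28.53 0.279
0.192 [ 0.0003 -0.0422  0.1921] [0.1 0.4 4.3] 28.78 0.284
0.191 [ 0.0003 -0.0421  0.1911] [0.  1.2 4.9] 29.03 0.277
0.19 [ 0.0004 -0.0421  0.1902] [ 0.5 -0.1  5.2] 29.28 0.288
0.189 [ 0.0003 -0.0421  0.1892] [-0.1  0.8  5. ] 29.53 0.284
0.188 [ 0.0004 -0.0422  0.1881] [0.4 1.4 5.4] 29.78 0.282
0.1779 [-1.000e-04 -4.240e-02  1.777e-01] [3.3 1.1 0.2] 33.28 0.281
0.1772 [-0.     -0.0424  0.177 ] [4.  0.7 0.1] 33.53 0.281
0.1765 [-1.000e-04 -4.240e-02  1.762e-01] [ 2.8  0.8 -0.9] 33.78 0.281
0.1758 [-1.000e-04 -4.240e-02  1.756e-01] [ 2.2 -0.1 -0.9] 34.03 0.282
0.1751 [-0.0002 -0.0424  0.1749] [ 2.3  0.4 -0.6] 34.28 0.285
0.1744 [-0.0002 -0.0423  0.1742] [ 1.   0.9 -0.6] 34.53 0.284
0.1737 [-0.0003 -0.0423  0.1735] [ 0.9  1.3 -0.4] 34.78 0.281
0.173 [-1.000e-04 -4.230e-02  1.729e-01] [ 0.2  1.3 -0.6] 35.03 0.284
0.1723 [ 1.000e-04 -4.220e-02  1.724e-01] [-0.5  1.1  0.8] 35.28 0.283
0.1716 [ 0.0002 -0.0422  0.172 ] [-1.9  0.4  5.8] 35.53 0.284
0.1709 [ 0.0004 -0.0421  0.1716] [-2.1  1.   7.3] 35.78 0.283
```

It snapped over (peak about 5.4 N) and the foot is on the pin. Relieve the load, release, back off and check.

```bash
python3 - <<'E'
from h import *
arm.line_to(st(.0001,-.0423,.1722),.03)
print(floc(F(np.load("f0.npy"))))
arm.move_gripper(.6);arm.line_to(st(0,-.0423,.26),.12)
arm.movep(st(-.03,-.22,.30),quat(YS));arm.pause(.3)
T,Sd=snapshot("top"),snapshot("side");cv2.imwrite("pics/top3.png",T);cv2.imwrite("pics/side3.png",Sd)
a=cv2.resize(Sd[185:295,305:380],None,fx=5,fy=5,interpolation=cv2.INTER_CUBIC)
b=cv2.resize(T[190:235,245:310],None,fx=6,fy=6,interpolation=cv2.INTER_CUBIC);b=cv2.copyMakeBorder(b,0,a.shape[0]-b.shape[0],0,0,cv2.BORDER_CONSTANT)
cv2.imwrite("pics/fin.png",np.clip(np.hstack([a,b])*1.4,0,255).astype("uint8"))
print(arm.read_time(),arm.read_ft_force())
for z in(.0725+.08-.008,.025):print(((proj("side",st(0,-.0423,z))-[305,185]+.4)*5).round())
E
```

```text
[-0.2  0.6  2.4]
38.4583 [-0.16138375 -0.06717491  0.30954708]
[199. 123.]
[192. 324.]
```

View pics/fin.png

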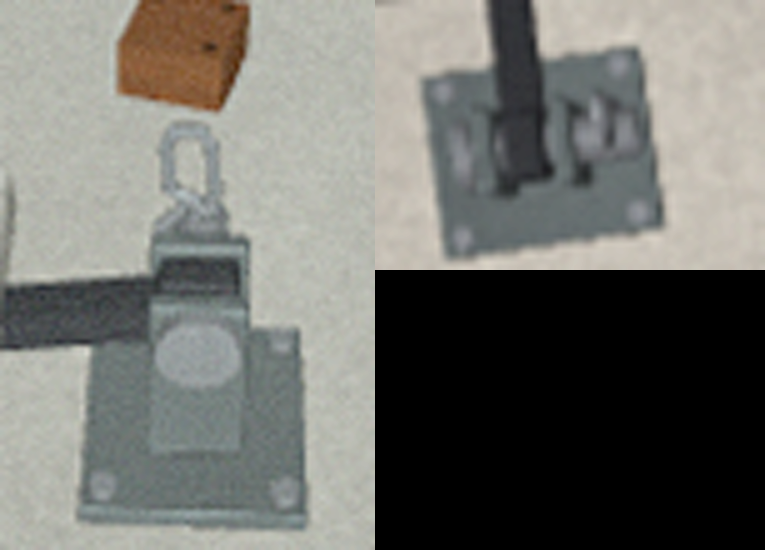

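The cotter stands upright over the pin. Its loop top is at (190,122), against about (199,123) predicted for home. The bow is over the +x side, and the pin head at (197,355) sits against the cheek.

```bash
python3 -c "
from station import ticket
print(ticket.finish_job())"
```

```text
the job is handed in; nothing more can be done
None
```

The pin is home against its cheek; the cotter is through the cross hole with its bow snapped over and let go. Push readings peaked at about 8 N, and I handed the job in at about 38 s.

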